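# Load the shaker and latch its guard

### The job

Stand the blue-capped jar upright in the round holder of the bench shaker. Then slide the shaker's clear guard over it, all the way towards the latch block, until the latch clicks and keeps the guard shut by itself; push firmly enough to catch the latch but gently, so that the rubber stop behind it is not crushed. Leave the other jars, the glasses, the beaker and the pipette where they are.

Things in the scene. Friction and masses are not known exactly. Their poses are not given: they have to be found in the camera images.
- sample: the jar to load: amber glass, blue cap, paper label, about 120 g, 80 mm tall. Straight body 44 mm in diameter up to 50 mm height, then a narrower neck; cap 40 mm across, the top 16 mm. Origin at the centre of its underside, z up. At the start it stands on the table in any of three places among the other jars
- case: the bench shaker, fixed to the table but placed and turned anew each time: white case 160 mm (its x, control panel on the -x side) by 400 mm (its y, from -235 to +165), flat top 50 mm above its origin, which is at table height. The clear guard runs along y on its top and shuts towards -y, where a blue end plate (y = -170 mm, up to 142 mm high) and the latch block stand
- holder (a point): floor centre of the round holder on the case's top, at case (0, -80, 50) mm: fixed black ring, inner diameter 52, outer 66, 15 mm high. The loaded jar stands in it with its underside at this height; the guard clears its cap by about 14 mm. Axes as the case's
- guard (a joint): guard position along case +y, in m: near 0 shut, 0.14 to 0.175 at the start, at most 0.18. The guard is a clear tunnel 130 mm long, 128 wide, top at 150 mm over the table, open at its -y end; at value q it spans case y from q-150 to q-20 mm. Friction about 1.5 N. Let go before the click it springs back to a value over 0.018; once latched it stays
- handle (a point): middle of the upper edge of the guard's blue handle: an upright plate 70 mm along case x, 14 mm along case y, standing 42 mm above the guard's top (from 150 to 192 mm above the work surface). It can be pushed on its +y face or pinched from above. Axes as the case's
- stop_pad (a joint): compression of the rubber stop in the latch block, in m: 0 untouched. About 1 mm past the click the guard's striker meets it; 8 N per mm. It counts as crushed above 0.0016 (some 13 N on the stop, about 20 N push on the guard)
- latch (a point): nominal latch place, case (0, -171, 165) mm: aluminium block 66 mm wide with a red spring tongue on top, from case y about -148 mm on, up to 200 mm over the table. Over the last 32 mm a spring pushes the guard back (3 to 7 N); lifting the tongue adds up to 3 N (bump some 15 mm early): about 9 N reaches the click. The block's true setting along y is up to 13 mm off either way (no reading shows it): click at guard -0.013 to +0.014
- jar_white: bystander: a like jar with a white cap; origin at the centre of its underside
- jar_red: bystander: a like jar with a red cap; origin at the centre of its underside
- glass_a: bystander: upturned clear glass, 74 mm across and 95 mm tall; origin at the centre of its underside
- glass_b: bystander: upturned greenish glass, 74 mm across and 95 mm tall; origin at the centre of its underside
- beaker: bystander: glass cup, 70 mm across and 90 mm tall; origin at the centre of its underside
- pipette: bystander: blue and white pipette lying flat, 210 mm long along its y, 26 mm wide, 24 mm high; origin under the middle of its blue body

How it is judged:
On the way, in this order (a step that is already met when the one before it is completed fails the run):
1. the blue-capped jar stands upright in the holder, let go, while the guard is still open (horizontal distance between sample and holder below 0.008 m and z of sample in the frame of holder below 0.006 m and angle between sample's own z axis and vertical below 0.1 rad and contact force between the fingers and sample below 0.1 N and value of joint guard above 0.1 m), for 0.2 s.
2. the guard has been pushed home over the jar (horizontal distance between sample and holder below 0.008 m and z of sample in the frame of holder below 0.006 m and angle between sample's own z axis and vertical below 0.1 rad and value of joint guard below 0.0165 m), for 0.1 s.
At the end, for the whole second after the job is handed in: The blue-capped jar stands in the holder (axis within 8 mm of its centre, underside within 6 mm of its floor, tilt under 0.1 rad) and the guard, let go, stays shut at a joint value under 0.0165, which only the caught latch can hold; all at rest (all of step 2 and linear speed of sample below 0.02 m/s and velocity of joint guard between -0.005 and 0.005 m/s); the robot touches nothing.
It fails at once if the rubber stop is crushed (compressed by more than 1.6 mm) (value of joint stop_pad above 0.0016 m).
It fails at once if another jar, a glass, the beaker or the pipette is moved by more than 25 mm (distance of any of jar_white, jar_red, glass_a, glass_b, beaker, pipette from where it was at the start of the episode above 0.025 m).
It also fails if it takes over 64 s, if anything falls off the work surface, if the arm or the gripper's body presses on something with over 40 N, if the wrist force passes 120 N, or if a joint passes its speed limit or range.

### The arm

A 7-joint arm with a two-finger parallel gripper is mounted at the origin on the work surface. World frame = base frame: x ahead of the robot, y to its left, z up, the work surface at z = 0. Lengths are in m, angles in rad, forces in N, time in s.
With the tool pointing down it reaches from about 0.35 to 0.9 m from the base axis. Payload 8.1 kg.
Tool frame: the origin (TCP) lies where the fingers leave the gripper's body, on its centre line; the fingertips stand 66 mm ahead of it and the grasp point (between the pads) lies 47 mm ahead of it (arm.tip_reach is the distance from the TCP to the fingertips, in m); z points along the fingers, y is the direction in which the jaws open and shut (so a half turn about z gives the same grasp; the last joint's range is limited). The gripper opens to 92 mm and grips with 3 to 60 N. Pads are 19 mm wide; open, the fingers measure 130 mm over their backs; the gripper's body (75 mm by 190 mm) begins 47 mm behind the grasp point.
Start: joints at [-1.305, 0.434, 0.025, 1.573, -0.012, 1.134, -0.075], TCP at [0.225, 0.583, 0.292] pointing down, gripper open.
Joint ranges: [-2.62, 2.62], [-0.44, 2.09], [-1.27, 1.32], [0.08, 2.57], [-1.32, 4.46], [0.12, 2], [-2.74, 2.74]. Speed limits (rad/s): [2.22, 2.22, 3.01, 3.01, 3.14, 3.14, 3.14].

### API

Orientations are given as a rotation vector (axis times angle).
In Python, from cell import arm gives the robot as it stands.
- The arm moves only by the tool carry_out, never from a script. Its argument "plan" is a list of rows, each a list of 5 numbers: the shift along the world's x, y, z in cm, then the turn about the world's z in rad, then the finger opening in cm, from 0 to 9.18. In form: [[tx, ty, tz, spin, fingers], ...]. A call has 1 to 20 rows; each row is the pose to reach, as a shift and turn from the pose measured when the call began; what a row does not reach only later rows make up. A row lasts 1/10 s, in which the tool goes at most 50 mm and 8.59 degrees, less where a joint would pass 70% of its speed; a pose out of reach is approached as far as the arm can. A call with a gripper value outside its range is refused whole. The fingers move at their own pace and stop on an object; "squeeze" is the grip in N (left out, the last holds). Time passes only in rows, so rows that repeat a pose let the fingers close. It gives the time, the measured TCP pose, the force and the opening at its end, in the units of the state.
- arm.observe(): the state, without advancing time (a new reading comes with each control period).
- arm.get_image(name): name is "side" or "top"; returns (picture, depth): 400x640x3 uint8, red, green, blue; 400x640 float32, m along the optical axis (not along the pixel's ray), 0 where there is no reading.
- arm.get_calibration(name): a dict with "intrinsics" (3x3 intrinsics, pixels), "rvec" (rotation vector, rad) and "tvec" (3), from world to camera coordinates, as OpenCV has them. Camera axes: x right, y down, z forward; pixel columns grow to the right and rows downward; lengths in m; the calibration is good to about 2 mm. A picture is of the moment at which its call begins. get_calibration takes no time and is no camera call.
- arm.sign_off(): hands the job in, once; it reports no verdict.
The state is a dict: "clock": time; "joints": joint angles; "dq": joint speeds; "joint_efforts": joint torques, N m; "position": TCP position; "ee_rot": TCP orientation; "force": force on the tool from outside, world axes, zero at the start; "ft_torque": the same for the moment, N m; "width": opening from 0.0 (shut) to 1.0 (fully open).
Only numpy, scipy, OpenCV 4.12 (cv2) and the standard library are available. Lean on these libraries where they do the work, as an engineer would, in place of code of your own. Each camera call takes 0.05 s, during which the arm holds its last target. There are 200 camera calls.

## Working session

There is one attempt and no reset: what is moved stays moved. The work goes in short steps, Python scripts to look and compute and a tool call to move; the robot and the scene stay as the last step left them, time stands still between calls to the robot, and variables do not carry over. Pictures are saved under pics/ and viewed, about 8 in all and at most 12, crops included, and the job is handed in when it is done.

Besides the shell and the picture viewer there is one more tool, called after ">>>" by a JSON object that holds its "name" and its "arguments", one argument or row to a line. carry_out: Moves the arm, as the interface text tells. Its arguments: {"type":"object","properties":{"plan":{"type":"array"},"squeeze":{"type":"number"}},"required":["plan"]}

```bash
mkdir -p pics; cat > h.py <<'E'
import numpy as np, cv2
from cell import arm
def grab(name):
    im,d=arm.get_image(name); c=arm.get_calibration(name)
    K=np.array(c["intrinsics"]);R=cv2.Rodrigues(np.array(c["rvec"],float))[0];t=np.array(c["tvec"],float).ravel()
    v,u=np.mgrid[:400,:640]
    P=np.stack([(u-K[0,2])/K[0,0]*d,(v-K[1,2])/K[1,1]*d,d],-1)
    W=(P-t)@R
    W[d==0]=np.nan
    return im,d,W,K,R,t
def save(im,f): cv2.imwrite("pics/"+f,cv2.cvtColor(im,cv2.COLOR_RGB2BGR))
E
python3 - <<'E'
from h import *
for n in("top","side"):
    im,d,W,K,R,t=grab(n); save(im,n+"0.png"); np.savez("/tmp/"+n,im=im,d=d,W=W)
    print(n,"cam at",-R.T@t,"fwd",R[2],K[0,0])
print(arm.observe())
E
```

```text
top cam at [ 0.2835049  -0.0175087   1.26647928] fwd [ 0.16797297  0.00239945 -0.98578868] 380.8678336181301
side cam at [ 1.0349669  -1.01451146  1.07861541] fwd [-0.37789319  0.66575424 -0.64340348] 493.343803241974
{'clock': 0.1, 'joints': array([-1.30462071,  0.43514079,  0.0249609 ,  1.57398704, -0.01160715,
        1.13403717, -0.0751123 ]), 'dq': array([-8.52171867e-06, -1.35091342e-03,  1.65394866e-03, -2.80072951e-03,
        9.67132624e-04,  1.24862441e-04,  7.76169428e-04]), 'joint_efforts': array([ 3.15126905e-03, -6.69123816e+01,  9.88120884e-01, -3.15144968e+01,
       -6.04181550e-02,  3.74199625e-02,  6.09406993e-05]), 'position': array([0.22519587, 0.58262241, 0.2915384 ]), 'ee_rot': array([-5.76080532e-01, -3.08817395e+00,  2.23037502e-03]), 'force': array([ 0.02260944, -0.46723116, -0.66271685]), 'ft_torque': array([ 0.01940484,  0.01242078, -0.00033004]), 'width': 0.9972898683857269}
```

View pics/top0.png

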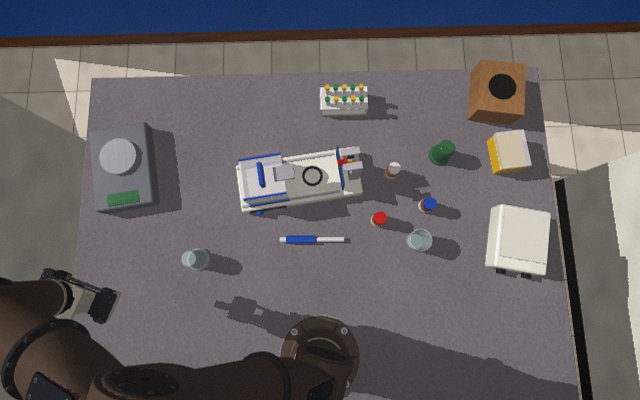

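View pics/side0.png

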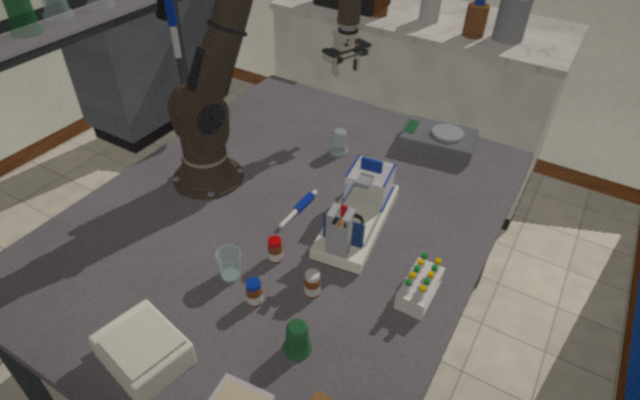

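The top view has world +x up and +y left. The blue cap is at about (428,204), the holder ring at (312,176), the handle at (261,174), and the latch block and end plate at about (348,165). The red jar is at (379,219), the white jar at (393,169) and the beaker/glass at (420,240). In the side view the blue-capped jar is at (254,290).

```bash
python3 - <<'E'
from h import *
z=np.load("/tmp/top.npz");im,W=z["im"],z["W"]
hsv=cv2.cvtColor(im,cv2.COLOR_RGB2HSV)
def reg(u0,u1,v0,v1):
    m=np.zeros((400,640),bool);m[v0:v1,u0:u1]=1;return m
blue=(hsv[...,0]>105)&(hsv[...,0]<130)&(hsv[...,1]>120)
def show(n,m):
    p=W[m]; p=p[~np.isnan(p[:,0])]; print(n,len(p),np.median(p,0).round(4),p.min(0).round(4),p.max(0).round(4)); return p
show("cap",blue&reg(415,440,195,215)&(W[...,2]>.07))
show("white",reg(380,405,155,182)&(W[...,2]>.07))
show("red",reg(367,390,208,228)&(W[...,2]>.07))
show("glassR",reg(402,436,226,255)&(W[...,2]>.03))
show("green",reg(425,460,135,167)&(W[...,2]>.03))
h=show("handle",blue&reg(250,275,155,195)&(W[...,2]>.175))
print("handle rect",cv2.minAreaRect(h[:,:2].astype(np.float32)*1000))
r=(W[...,2]>.058)&(W[...,2]<.072)&(hsv[...,2]<70)&reg(298,328,162,190)
p=show("ring",r);print("ring circ",cv2.minEnclosingCircle(p[:,:2].astype(np.float32)*1000))
m=reg(225,370,140,220)&(W[...,2]>.044)&(W[...,2]<.056)
p=show("case",m);print(cv2.minAreaRect(p[:,:2].astype(np.float32)*1000))
show("latchtop",reg(335,372,140,190)&(W[...,2]>.185))
cv2.imwrite("pics/crop1.png",cv2.resize(im[120:270,220:460],None,fx=3.3,fy=3.3,interpolation=2)[...,::-1])
s=np.load("/tmp/side.npz");W=s["W"];im=s["im"];hsv=cv2.cvtColor(im,cv2.COLOR_RGB2HSV)
blue=(hsv[...,0]>105)&(hsv[...,0]<130)&(hsv[...,1]>120)
show("side cap",blue&reg(240,268,272,300))
h=show("side handle",blue&reg(355,390,150,180)&(W[...,2]>.155))
E
```

```text
cap 125 [ 0.4679 -0.3594  0.0798] [ 0.4513 -0.3797  0.0723] [ 0.4872 -0.3402  0.087 ]
white 128 [ 0.5849 -0.2533  0.0795] [ 0.5678 -0.2723  0.0712] [ 0.6042 -0.2336  0.0857]
red 130 [ 0.4268 -0.2005  0.0794] [ 0.4083 -0.2207  0.0701] [ 0.4459 -0.1816  0.084 ]
glassR 260 [ 0.3557 -0.3384  0.0702] [ 0.3211 -0.3561  0.0307] [ 0.3888 -0.287   0.0937]
green 337 [ 0.6389 -0.4149  0.0899] [ 0.6173 -0.4483  0.0301] [ 0.671  -0.3951  0.1014]
handle 112 [0.5469 0.1581 0.1906] [0.5163 0.1481 0.176 ] [0.5829 0.1675 0.1965]
handle rect ((549.8218994140625, 158.5535888671875), (67.1958236694336, 13.558051109313965), 8.240225791931152)
ring 88 [0.5691 0.0122 0.0637] [ 0.5401 -0.0189  0.058 ] [0.5984 0.0427 0.0697]
ring circ ((570.140869140625, 10.754847526550293), 31.97134780883789)
case 2898 [0.5522 0.0046 0.0496] [ 0.4603 -0.1518  0.044 ] [0.6712 0.261  0.056 ]
((565.0943603515625, 54.846771240234375), (161.33811950683594, 398.9005126953125), 8.46058464050293)
latchtop 309 [ 0.5825 -0.1064  0.1925] [ 0.553  -0.1385  0.185 ] [ 0.6252 -0.0762  0.202 ]
side cap 168 [ 0.4728 -0.3631  0.0791] [ 0.4046 -0.3804 -0.0014] [ 0.4919 -0.2952  0.0848]
side handle 219 [0.5543 0.155  0.1775] [0.5223 0.1467 0.1557] [0.5867 0.1672 0.1972]
```

View pics/crop1.png

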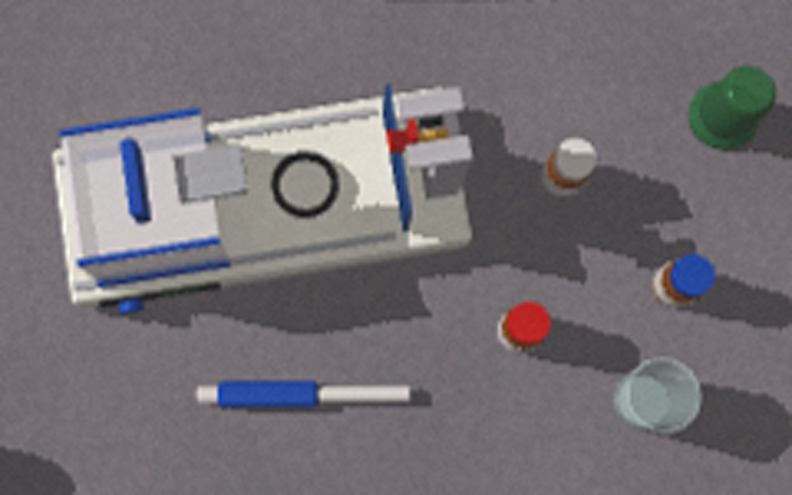

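The case yaw is 8.46° (rectangle 161×399 mm, close to the nominal 160×400). The ring at (0.570, 0.011) agrees with the holder position predicted from the case rectangle, (0.572, 0.010), to within 2 mm. Next I'll check the tool axes and the striker clearance.

```bash
python3 - <<'E'
from h import *
s=arm.observe();R=cv2.Rodrigues(s["ee_rot"])[0];print("tool x",R[:,0].round(3),"y",R[:,1].round(3))
a=np.deg2rad(8.46);j=R[:,1]
for g in (a,a+np.pi): 
    d=g-np.arctan2(j[1],j[0]); print("spin",(d+np.pi)%(2*np.pi)-np.pi)
W=np.load("/tmp/top.npz")["W"]
H=np.array([.5708,.0105]);C=H+80e-3*np.array([-np.sin(a),np.cos(a)])
L=(W[...,:2]-C)@np.array([[np.cos(a),-np.sin(a)],[np.sin(a),np.cos(a)]])
ok=(abs(L[...,0])<.09)&(L[...,1]>-.25)&(L[...,1]<.17)
m=ok&(W[...,2]>.12)&(W[...,2]<.25)
for y in np.arange(-.24,.17,.01):
    q=m&(L[...,1]>=y)&(L[...,1]<y+.01)
    if q.sum(): print(round(y*1000),q.sum(),L[q][:,0].min().round(3),L[q][:,0].max().round(3),np.percentile(W[q][:,2],[5,50,98]).round(3))
c=(np.array([.4693,-.3600]));p=s["position"]
print("to cap",(c-p[:2])*100,"cap->ring",(H-c)*100)
E
```

```text
tool x [-0.933  0.361 -0.   ] y [ 0.361  0.933 -0.001]
spin -1.0542927405327283
spin 2.0872999130570644
-230 73 -0.033 0.034 [0.141 0.189 0.195]
-220 92 -0.033 0.032 [0.143 0.19  0.196]
-210 89 -0.034 0.033 [0.133 0.189 0.197]
-200 88 -0.033 0.033 [0.136 0.189 0.195]
-190 65 -0.033 0.033 [0.186 0.193 0.201]
-180 98 -0.062 0.062 [0.139 0.187 0.202]
-170 64 -0.061 0.058 [0.122 0.143 0.178]
-160 3 0.003 0.009 [0.17  0.173 0.174]
-30 38 -0.021 0.023 [0.158 0.167 0.17 ]
-20 50 -0.021 0.024 [0.156 0.16  0.167]
-10 51 -0.02 0.024 [0.156 0.16  0.164]
0 103 -0.063 0.065 [0.142 0.154 0.164]
10 145 -0.062 0.065 [0.145 0.152 0.162]
20 146 -0.063 0.066 [0.145 0.152 0.162]
30 141 -0.062 0.066 [0.146 0.151 0.163]
40 142 -0.063 0.066 [0.145 0.149 0.155]
50 145 -0.062 0.065 [0.145 0.15  0.155]
60 186 -0.062 0.067 [0.147 0.156 0.194]
70 115 -0.062 0.065 [0.145 0.155 0.195]
80 131 -0.062 0.066 [0.145 0.15  0.154]
90 146 -0.062 0.066 [0.146 0.15  0.156]
100 142 -0.061 0.066 [0.146 0.15  0.155]
110 151 -0.062 0.066 [0.146 0.149 0.157]
120 143 -0.061 0.067 [0.145 0.149 0.155]
130 74 -0.062 0.065 [0.146 0.15  0.155]
to cap [ 24.41041305 -94.26224129] cap->ring [10.15 37.05]
```

>>> {"name": "carry_out", "arguments": {
  "plan": [
    [20,-45,0,-0.5,9],
    [20,-45,0,-0.5,9],
    [20,-45,0,-0.5,9],
    [20,-45,0,-0.5,9],
    [20,-45,0,-0.5,9],
    [20,-45,0,-0.5,9],
    [20,-45,0,-0.5,9],
    [20,-45,0,-0.5,9],
    [20,-45,0,-0.5,9],
    [24.4,-94.3,0,-1.054,7],
    [24.4,-94.3,0,-1.054,7],
    [24.4,-94.3,0,-1.054,7],
    [24.4,-94.3,0,-1.054,7],
    [24.4,-94.3,0,-1.054,7],
    [24.4,-94.3,0,-1.054,7],
    [24.4,-94.3,0,-1.054,7],
    [24.4,-94.3,0,-1.054,7],
    [24.4,-94.3,0,-1.054,7],
    [24.4,-94.3,0,-1.054,7],
    [24.4,-94.3,0,-1.054,7]
  ]
}}

```text
clock: 2.1
position: [0.4686, -0.3637, 0.2912]
ee_rot: [-2.053, -2.377, 0.004]
force: [0.3, 0.2, -0.0]
width: 0.76
```

```bash
python3 - <<'E'
from h import *
im,*_=grab("side")
s=arm.observe();R=cv2.Rodrigues(s["ee_rot"])[0];print(s["position"],R[:,1],s["joints"],s["force"])
cv2.imwrite("pics/s1.png",cv2.resize(im[130:330,150:400],None,fx=3,fy=3)[...,::-1])
E
```

```text
[ 0.46774364 -0.36862877  0.29151061] [ 0.98991452  0.14163769 -0.00283145] [ 0.08794121  0.44138102  0.7048008   1.69074342 -0.30611161  1.12196014
  1.0212803 ] [-0.2939822  -3.70000315  1.79012039]
```

View pics/s1.png

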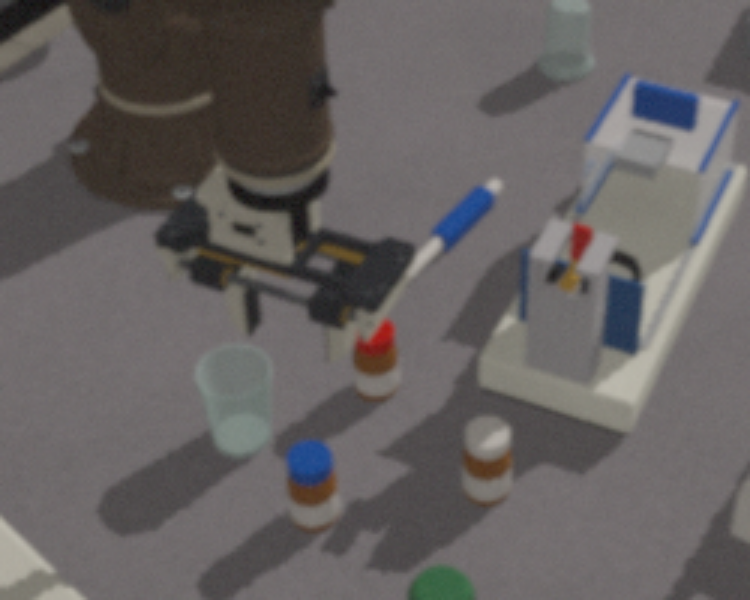

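The gripper hovers above the blue cap, at about (310,460) in the crop, with the jaws along case x. The arm overshot, so I'll settle it first.

>>> {"name": "carry_out", "arguments": {
  "plan": [
    [0.2,0.9,-5,0,6.8],
    [0.2,0.9,-5,0,6.8],
    [0.2,0.9,-5,0,6.8],
    [0.2,0.9,-5,0,6.8],
    [0.2,0.9,-5,0,6.8],
    [0.2,0.9,-5,0,6.8]
  ]
}}

```text
clock: 2.75
position: [0.4703, -0.3597, 0.2429]
ee_rot: [2.055, 2.371, -0.008]
force: [-0.3, 0.2, 0.6]
width: 0.737
```

>>> {"name": "carry_out", "arguments": {
  "plan": [
    [-0.1,0,-3,0,6.8],
    [-0.1,0,-6,0,6.8],
    [-0.1,0,-9,0,6.8],
    [-0.1,0,-11,0,6.8],
    [-0.1,0,-12.2,0,6.8],
    [-0.1,0,-12.2,0,6.8],
    [-0.1,0,-12.2,0,6.8],
    [-0.1,0,-12.2,0,6.8]
  ],
  "squeeze": 15
}}

```text
clock: 3.55
position: [0.4699, -0.3603, 0.1222]
ee_rot: [2.053, 2.37, -0.007]
force: [0.6, -0.2, 0.1]
width: 0.739
```

```bash
python3 - <<'E'
from h import *
im,*_=grab("side")
s=arm.observe();print(s["position"],s["force"])
cv2.imwrite("pics/s2.png",cv2.resize(im[200:330,190:340],None,fx=4,fy=4)[...,::-1])
E
```

```text
[ 0.46991992 -0.36018977  0.12214751] [ 0.28110568 -0.48501712  0.45689733]
```

View pics/s2.png

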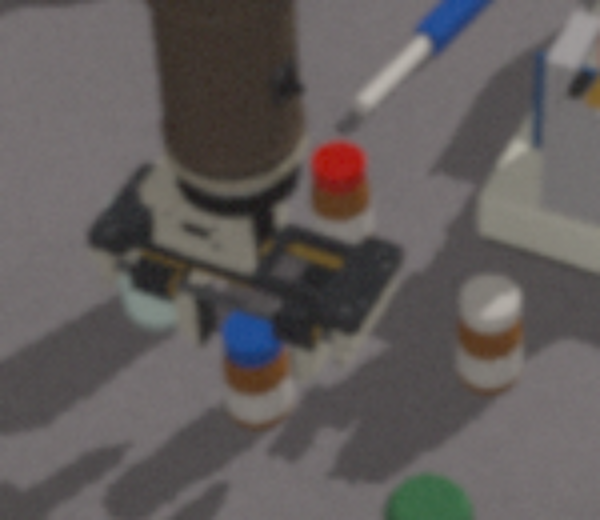

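The cap sits between the fingers at about (250,340) in the crop. Closing now.

>>> {"name": "carry_out", "arguments": {
  "plan": [
    [0,0,-0.2,0,5],
    [0,0,-0.2,0,3],
    [0,0,-0.2,0,3],
    [0,0,-0.2,0,3],
    [0,0,-0.2,0,3],
    [0,0,-0.2,0,3],
    [0,0,-0.2,0,3]
  ],
  "squeeze": 15
}}

```text
clock: 4.3
position: [0.4699, -0.3603, 0.1202]
ee_rot: [2.053, 2.369, -0.007]
force: [-1.1, -0.1, 1.6]
width: 0.435
```

The opening is 40 mm, which matches the cap. Lifting.

>>> {"name": "carry_out", "arguments": {
  "plan": [
    [0,0,1,0,3],
    [0,0,4,0,3],
    [0,0,8,0,3],
    [0,0,12,0,3],
    [0,0,16,0,3],
    [0,0,20,0,3],
    [0,0,24,0,3],
    [0,0,24,0,3],
    [0,0,24,0,3],
    [0,0,24,0,3]
  ]
}}

```text
clock: 5.3
position: [0.4694, -0.3597, 0.3592]
ee_rot: [2.055, 2.371, -0.007]
force: [0.2, 0.1, -0.8]
width: 0.433
```

>>> {"name": "carry_out", "arguments": {
  "plan": [
    [1,3,0,0,3],
    [2,7,0,0,3],
    [3,11,0,0,3],
    [4,15,0,0,3],
    [5,19,0,0,3],
    [6,23,0,0,3],
    [7,27,0,0,3],
    [8,30,0,0,3],
    [9,33,0,0,3],
    [9.7,35,0,0,3],
    [10.1,36.5,0,0,3],
    [10.15,37,0,0,3],
    [10.15,37,0,0,3],
    [10.15,37,0,0,3],
    [10.15,37,0,0,3],
    [10.15,37,0,0,3]
  ]
}}

```text
clock: 6.9
position: [0.5708, 0.0092, 0.3594]
ee_rot: [2.056, 2.369, -0.007]
force: [-0.2, 0.5, -0.7]
width: 0.434
```

```bash
python3 - <<'E'
from h import *
im,*_=grab("side")
s=arm.observe();print(s["position"],s["force"],s["width"],cv2.Rodrigues(s["ee_rot"])[0].round(3))
cv2.imwrite("pics/s3.png",cv2.resize(im[80:280,260:440],None,fx=3,fy=3)[...,::-1])
E
```

```text
[0.5708358  0.0094204  0.35942159] [ 0.19340068 -0.12917872 -0.76000446] 0.4287126567091908 [[-0.141  0.99   0.001]
 [ 0.99   0.141 -0.006]
 [-0.006 -0.    -1.   ]]
```

View pics/s3.png

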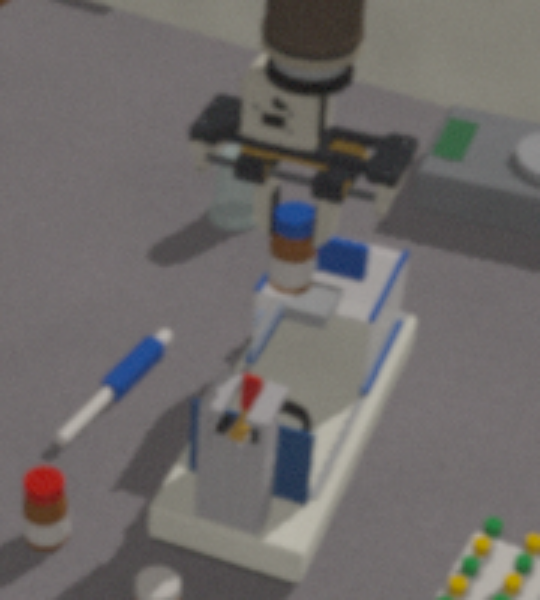

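The jar hangs upright in the grip at about (293,245) in the crop. Lowering to just above the ring.

>>> {"name": "carry_out", "arguments": {
  "plan": [
    [0,0.1,-3,0,3],
    [0,0.1,-6,0,3],
    [0,0.1,-9,0,3],
    [0,0.1,-12,0,3],
    [0,0.1,-14.5,0,3],
    [0,0.1,-16,0,3],
    [0,0.1,-16.8,0,3],
    [0,0.1,-16.8,0,3],
    [0,0.1,-16.8,0,3]
  ]
}}

```text
clock: 7.85
position: [0.5713, 0.0102, 0.1922]
ee_rot: [2.056, 2.369, -0.006]
force: [-0.9, -0.5, -1.4]
width: 0.428
```

>>> {"name": "carry_out", "arguments": {
  "plan": [
    [0,0,-0.4,0,3],
    [0,0,-0.8,0,3],
    [0,0,-1.2,0,3],
    [0,0,-1.2,0,3]
  ]
}}

```text
clock: 8.25
position: [0.571, 0.0104, 0.1796]
ee_rot: [2.056, 2.369, -0.007]
force: [-0.3, 0.3, -1.9]
width: 0.435
```

>>> {"name": "carry_out", "arguments": {
  "plan": [
    [0,0,-0.3,0,3],
    [0,0,-0.6,0,3],
    [0,0,-0.85,0,3],
    [0,0,-0.9,0,3],
    [0,0,-0.9,0,3]
  ]
}}

```text
clock: 8.75
position: [0.5709, 0.0103, 0.1705]
ee_rot: [2.056, 2.369, -0.007]
force: [0.5, -0.2, -1.1]
width: 0.428
```

>>> {"name": "carry_out", "arguments": {
  "plan": [
    [0,0,-0.1,0,3],
    [0,0,-0.15,0,3],
    [0,0,-0.15,0,3]
  ]
}}

```text
clock: 9.05
position: [0.5712, 0.0101, 0.1701]
ee_rot: [2.056, 2.369, -0.005]
force: [-3.7, 0.6, 9.9]
width: 0.431
```

Contact with the floor. Releasing to a part opening, then lifting straight up.

>>> {"name": "carry_out", "arguments": {
  "plan": [
    [0,0,0,0,5],
    [0,0,0,0,6.5],
    [0,0,0,0,6.8],
    [0,0,0,0,6.8],
    [0,0,0,0,6.8]
  ]
}}

```text
clock: 9.55
position: [0.5711, 0.0102, 0.17]
ee_rot: [2.056, 2.369, -0.006]
force: [0.5, 0.5, 0.2]
width: 0.738
```

>>> {"name": "carry_out", "arguments": {
  "plan": [
    [0,0,3,0,6.8],
    [0,0,6,0,6.8],
    [0,0,10,0,6.8],
    [0,0,14,0,6.8],
    [0,0,16,0,6.8],
    [0,5,16,0,5],
    [-2,10,16,0,3],
    [-3,15,16,0,0],
    [-4,20,16,0,0],
    [-4.2,21,16,0,0],
    [-4.2,21,16,0,0],
    [-4.2,21,16,0,0],
    [-4.2,21,16,0,0]
  ]
}}

```text
clock: 10.85
position: [0.5298, 0.218, 0.3301]
ee_rot: [2.059, 2.365, -0.006]
force: [-0.3, -0.7, 0.3]
width: 0.093
```

```bash
python3 - <<'E'
from h import *
im,d,W,*_=grab("top")
s=arm.observe();print(s["position"],s["force"],s["width"],s["joints"])
hsv=cv2.cvtColor(im,cv2.COLOR_RGB2HSV)
b=(hsv[...,0]>105)&(hsv[...,0]<130)&(hsv[...,1]>120)
m=b&(W[...,2]>.115)&(abs(W[...,0]-.571)<.03)&(abs(W[...,1]-.0105)<.03)
p=W[m];print(len(p),np.median(p,0),(p.min(0)+p.max(0))/2)
for n,c in (("top",[120,230,200,460]),):
  cv2.imwrite("pics/t2.png",cv2.resize(im[110:260,200:440],None,fx=3.3,fy=3.3)[...,::-1])
E
```

```text
[0.52978786 0.21800301 0.33014244] [ 1.18588821  0.31449267 -0.31235563] 0.0512178649497371 [-0.90884693  0.34422418  0.57659311  1.68219362 -0.19369324  1.17488211
 -0.1459853 ]
124 [0.56834325 0.00896868 0.12894352] [0.56835566 0.00876639 0.12668779]
```

View pics/t2.png

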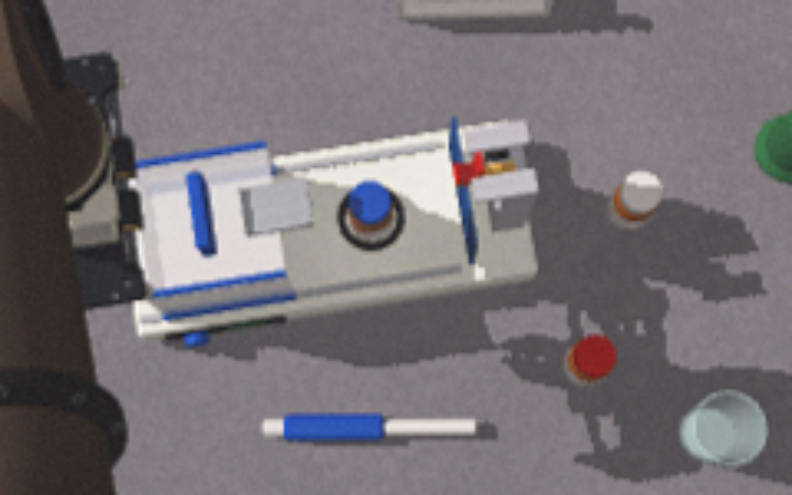

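The jar stands in the ring (cap at about (370,205) in the crop, top at z≈0.129, within 3 mm of the ring centre), with the guard still open and nothing else disturbed. The fingers are shut and behind the guard. Next I'll drop in behind the handle's +y face, fingertips at z≈0.165.

>>> {"name": "carry_out", "arguments": {
  "plan": [
    [1.5,-2.2,0,0,0],
    [1.5,-2.2,-3,0,0],
    [1.5,-2.2,-6,0,0],
    [1.5,-2.2,-8,0,0],
    [1.5,-2.2,-9.9,0,0],
    [1.5,-2.2,-9.9,0,0],
    [1.5,-2.2,-9.9,0,0],
    [1.5,-2.2,-9.9,0,0]
  ]
}}

```text
clock: 11.7
position: [0.5456, 0.1955, 0.2324]
ee_rot: [2.06, 2.363, -0.003]
force: [0.9, 0.5, -0.1]
width: 0.003
```

>>> {"name": "carry_out", "arguments": {
  "plan": [
    [0,-0.8,0,0,0],
    [0.1,-1.5,0,0,0],
    [0.2,-2,0,0,0],
    [0.3,-2.6,0,0,0],
    [0.3,-3.3,0,0,0],
    [0.4,-4,0,0,0],
    [0.4,-4,0,0,0]
  ]
}}

```text
clock: 12.4
position: [0.5498, 0.1538, 0.2325]
ee_rot: [2.062, 2.361, -0.004]
force: [-0.6, -0.6, 0.1]
width: 0.007
```

>>> {"name": "carry_out", "arguments": {
  "plan": [
    [0.1,-0.6,0,0,0],
    [0.2,-1.2,0,0,0],
    [0.25,-1.8,0,0,0],
    [0.35,-2.4,0,0,0],
    [0.45,-3,0,0,0]
  ]
}}

```text
clock: 12.9
position: [0.5541, 0.1233, 0.2323]
ee_rot: [2.062, 2.361, -0.005]
force: [-1.7, 2.3, -1.1]
width: 0.005
```

```bash
python3 - <<'E'
from h import *
im,d,W,*_=grab("side")
s=arm.observe();print(s["position"],s["force"],s["width"])
cv2.imwrite("pics/s4.png",cv2.resize(im[80:280,260:440],None,fx=3,fy=3)[...,::-1])
E
```

```text
[0.55432925 0.12187597 0.23245263] [-0.24999754 -0.71773256 -0.96560759] 0.005147035730514682
```

View pics/s4.png

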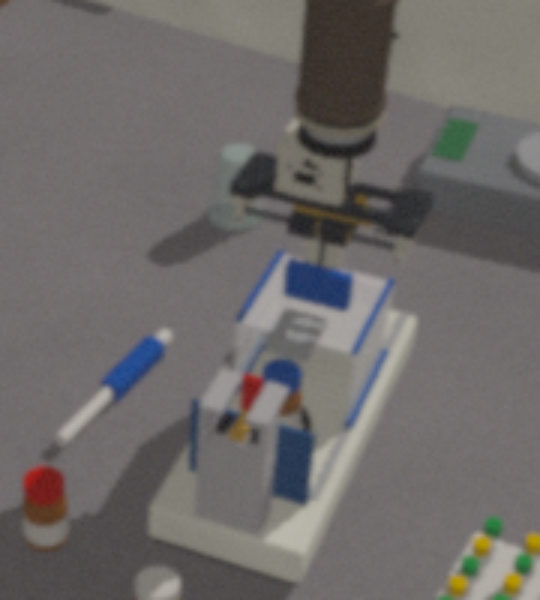

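The closed fingers stand behind the handle at about (318,280) and the guard is following, q≈0.10 by geometry. The jar stays upright inside. Continuing to q≈0.05.

>>> {"name": "carry_out", "arguments": {
  "plan": [
    [0.1,-0.6,0,0,0],
    [0.2,-1.2,0,0,0],
    [0.25,-1.8,0,0,0],
    [0.35,-2.4,0,0,0],
    [0.45,-3,0,0,0],
    [0.55,-3.6,0,0,0],
    [0.6,-4.1,0,0,0],
    [0.67,-4.5,0,0,0],
    [0.7,-4.8,0,0,0],
    [0.7,-4.8,0,0,0]
  ]
}}

```text
clock: 13.95
position: [0.5615, 0.0732, 0.2326]
ee_rot: [2.064, 2.358, -0.005]
force: [0.2, -0.3, -1.2]
width: 0.002
```

```bash
cat > q.py <<'E'
from h import *
a=np.deg2rad(8.46)
ims,d,W,*_=grab("side")
s=arm.observe()
C=np.array([.559,.0896])
def cy(p): return (np.asarray(p)[...,:2]-C)@np.array([-np.sin(a),np.cos(a)])
hsv=cv2.cvtColor(ims,cv2.COLOR_RGB2HSV)
b=(hsv[...,0]>105)&(hsv[...,0]<130)&(hsv[...,1]>120)
def cx(p): return (np.asarray(p)[...,:2]-C)@np.array([np.cos(a),np.sin(a)])
m=b&(W[...,2]>.165)&(W[...,2]<.2)&(abs(cx(W))<.03)&(abs(cy(W))<.12)
p=W[m]
print("n",m.sum(),"handle -y face",np.median(cy(p)).round(4) if m.sum() else None,"tcp s",cy(s["position"]).round(4),"F along y",(s["force"][:2]@[-np.sin(a),np.cos(a)]).round(2),s["force"].round(2),s["position"].round(4))
E
python3 q.py; python3 - <<'E'
import numpy as np,cv2
z=np.load("/tmp/side.npz");W=z["W"];im=z["im"];a=np.deg2rad(8.46);C=np.array([.559,.0896])
cy=(W[...,:2]-C)@np.array([-np.sin(a),np.cos(a)]);cx=(W[...,:2]-C)@np.array([np.cos(a),np.sin(a)])
hsv=cv2.cvtColor(im,cv2.COLOR_RGB2HSV);b=(hsv[...,0]>105)&(hsv[...,0]<130)&(hsv[...,1]>120)
m=b&(W[...,2]>.165)&(W[...,2]<.2)&(abs(cx)<.03)&(abs(cy)<.12)
print("at start",m.sum(),np.median(cy[m]))
E
```

```text
n 162 handle -y face -0.0413 tcp s -0.0164 F along y 0.67 [-0.34  0.62 -0.14] [0.5616 0.0734 0.2326]
at start 155 0.06545490101811859
```

>>> {"name": "carry_out", "arguments": {
  "plan": [
    [0.05,-0.3,0,0,0],
    [0.09,-0.6,0,0,0],
    [0.13,-0.9,0,0,0],
    [0.17,-1.2,0,0,0],
    [0.17,-1.2,0,0,0],
    [0.17,-1.2,0,0,0]
  ]
}}

```text
clock: 14.6
position: [0.5634, 0.0609, 0.2327]
ee_rot: [2.064, 2.357, -0.005]
force: [-0.0, -0.3, 0.2]
width: 0.004
```

>>> {"name": "carry_out", "arguments": {
  "plan": [
    [0.03,-0.2,0,0,0],
    [0.06,-0.4,0,0,0],
    [0.09,-0.6,0,0,0]
  ]
}}

```text
clock: 14.9
position: [0.5643, 0.0549, 0.2326]
ee_rot: [2.064, 2.358, -0.005]
force: [-0.5, 1.6, -0.0]
width: 0.004
```

>>> {"name": "carry_out", "arguments": {
  "plan": [
    [0.03,-0.2,0,0,0],
    [0.06,-0.4,0,0,0],
    [0.07,-0.5,0,0,0]
  ]
}}

```text
clock: 15.2
position: [0.565, 0.0497, 0.2326]
ee_rot: [2.064, 2.358, -0.005]
force: [-1.2, 1.9, 0.1]
width: 0.004
```

>>> {"name": "carry_out", "arguments": {
  "plan": [
    [0.03,-0.2,0,0,0],
    [0.06,-0.4,0,0,0]
  ]
}}

```text
clock: 15.4
position: [0.5656, 0.0457, 0.2327]
ee_rot: [2.064, 2.358, -0.005]
force: [-1.3, 4.4, -0.0]
width: 0.006
```

```bash
python3 q.py; python3 q.py
```

```text
n 169 handle -y face -0.0686 tcp s -0.0446 F along y 2.68 [ 0.11  2.73 -0.05] [0.5656 0.0455 0.2326]
n 170 handle -y face -0.0682 tcp s -0.0446 F along y 2.16 [-0.51  2.11  0.5 ] [0.5656 0.0455 0.2326]
```

Now q≈0.020. The spring has just engaged, which suggests a click near −0.010. Continuing in small steps.

>>> {"name": "carry_out", "arguments": {
  "plan": [
    [0.03,-0.2,0,0,0],
    [0.06,-0.4,0,0,0],
    [0.09,-0.6,0,0,0]
  ]
}}

```text
clock: 15.8
position: [0.5664, 0.0399, 0.2326]
ee_rot: [2.064, 2.358, -0.005]
force: [-1.9, 4.6, 1.1]
width: 0.0
```

>>> {"name": "carry_out", "arguments": {
  "plan": [
    [0.03,-0.2,0,0,0],
    [0.06,-0.4,0,0,0]
  ]
}}

```text
clock: 16.0
position: [0.5668, 0.0371, 0.2326]
ee_rot: [2.064, 2.361, -0.004]
force: [-2.3, 8.4, 2.8]
width: 0.004
```

>>> {"name": "carry_out", "arguments": {
  "plan": [
    [0.03,-0.2,0,0,0],
    [0.06,-0.4,0,0,0]
  ]
}}

```text
clock: 16.2
position: [0.5671, 0.0347, 0.2327]
ee_rot: [2.063, 2.364, -0.002]
force: [-3.4, 8.3, 2.8]
width: 0.009
```

>>> {"name": "carry_out", "arguments": {
  "plan": [
    [0.02,-0.12,0,0,0],
    [0.03,-0.2,0,0,0]
  ]
}}

```text
clock: 16.4
position: [0.5672, 0.034, 0.2327]
ee_rot: [2.063, 2.367, -0.0]
force: [-3.4, 8.9, 2.3]
width: 0.001
```

```bash
python3 q.py; python3 q.py
```

```text
n 172 handle -y face -0.0801 tcp s -0.0562 F along y 7.85 [-1.73  7.68  2.98] [0.5672 0.034  0.2327]
n 165 handle -y face -0.0798 tcp s -0.0562 F along y 6.78 [-1.95  6.57  1.09] [0.5672 0.034  0.2327]
```

>>> {"name": "carry_out", "arguments": {
  "plan": [
    [0.02,-0.12,0,0,0],
    [0.03,-0.24,0,0,0],
    [0.03,-0.24,0,0,0]
  ]
}}

```text
clock: 16.8
position: [0.5674, 0.033, 0.2327]
ee_rot: [2.062, 2.369, 0.001]
force: [-3.2, 8.1, 2.1]
width: 0.008
```

>>> {"name": "carry_out", "arguments": {
  "plan": [
    [0.02,-0.14,0,0,0],
    [0.04,-0.26,0,0,0],
    [0.04,-0.26,0,0,0]
  ]
}}

```text
clock: 17.1
position: [0.5675, 0.0318, 0.2327]
ee_rot: [-2.061, -2.37, -0.003]
force: [-2.3, 8.2, 2.1]
width: 0.007
```

>>> {"name": "carry_out", "arguments": {
  "plan": [
    [0.02,-0.14,0,0,0],
    [0.04,-0.26,0,0,0],
    [0.04,-0.26,0,0,0]
  ]
}}

```text
clock: 17.4
position: [0.5677, 0.0306, 0.2327]
ee_rot: [-2.058, -2.37, -0.005]
force: [-2.5, 9.5, 3.2]
width: 0.003
```

>>> {"name": "carry_out", "arguments": {
  "plan": [
    [0.02,-0.14,0,0,0],
    [0.04,-0.28,0,0,0],
    [0.04,-0.28,0,0,0]
  ]
}}

```text
clock: 17.7
position: [0.5679, 0.0294, 0.2327]
ee_rot: [-2.055, -2.37, -0.007]
force: [-1.8, 9.1, 2.1]
width: 0.005
```

>>> {"name": "carry_out", "arguments": {
  "plan": [
    [0.02,-0.14,0,0,0],
    [0.04,-0.28,0,0,0],
    [0.04,-0.28,0,0,0]
  ]
}}

```text
clock: 18.0
position: [0.5681, 0.0282, 0.2327]
ee_rot: [-2.052, -2.37, -0.008]
force: [-3.2, 9.8, 2.7]
width: 0.006
```

```bash
python3 q.py; python3 q.py
```

```text
n 174 handle -y face -0.0856 tcp s -0.0621 F along y 9.0 [-3.11  8.64  2.56] [0.5681 0.0282 0.2328]
n 174 handle -y face -0.0852 tcp s -0.062 F along y 10.23 [-2.   10.05  3.21] [0.568  0.0282 0.2327]
```

>>> {"name": "carry_out", "arguments": {
  "plan": [
    [0.02,-0.14,0,0,0],
    [0.04,-0.28,0,0,0],
    [0.04,-0.28,0,0,0]
  ]
}}

```text
clock: 18.4
position: [0.5682, 0.0265, 0.2327]
ee_rot: [-2.05, -2.37, -0.01]
force: [-2.2, 7.8, 2.5]
width: 0.005
```

>>> {"name": "carry_out", "arguments": {
  "plan": [
    [0.02,-0.14,0,0,0],
    [0.04,-0.28,0,0,0],
    [0.04,-0.28,0,0,0]
  ]
}}

```text
clock: 18.7
position: [0.5685, 0.0247, 0.2328]
ee_rot: [-2.049, -2.37, -0.011]
force: [-2.1, 7.4, 2.7]
width: 0.003
```

Force fell from 10 N to 7.5 N and the guard has gone 3.5 mm on without meeting the pad, so that was the early bump and not the click. Continuing.

>>> {"name": "carry_out", "arguments": {
  "plan": [
    [0.02,-0.14,0,0,0],
    [0.04,-0.28,0,0,0],
    [0.04,-0.28,0,0,0]
  ]
}}

```text
clock: 19.0
position: [0.5688, 0.023, 0.2328]
ee_rot: [-2.047, -2.369, -0.012]
force: [-2.1, 7.2, 2.1]
width: 0.008
```

>>> {"name": "carry_out", "arguments": {
  "plan": [
    [0.02,-0.14,0,0,0],
    [0.04,-0.26,0,0,0],
    [0.04,-0.26,0,0,0]
  ]
}}

```text
clock: 19.3
position: [0.569, 0.0215, 0.2328]
ee_rot: [-2.045, -2.369, -0.014]
force: [-1.6, 7.0, 3.3]
width: 0.004
```

>>> {"name": "carry_out", "arguments": {
  "plan": [
    [0.02,-0.14,0,0,0],
    [0.04,-0.26,0,0,0],
    [0.04,-0.26,0,0,0]
  ]
}}

```text
clock: 19.6
position: [0.5692, 0.0201, 0.2328]
ee_rot: [-2.043, -2.369, -0.015]
force: [-1.9, 7.0, 2.7]
width: 0.005
```

>>> {"name": "carry_out", "arguments": {
  "plan": [
    [0.02,-0.14,0,0,0],
    [0.04,-0.26,0,0,0],
    [0.04,-0.26,0,0,0]
  ]
}}

```text
clock: 19.9
position: [0.5694, 0.0187, 0.2328]
ee_rot: [-2.041, -2.369, -0.017]
force: [-1.8, 7.8, 2.6]
width: 0.002
```

>>> {"name": "carry_out", "arguments": {
  "plan": [
    [0.02,-0.14,0,0,0],
    [0.04,-0.26,0,0,0],
    [0.04,-0.26,0,0,0]
  ]
}}

```text
clock: 20.2
position: [0.5696, 0.0174, 0.2328]
ee_rot: [-2.039, -2.368, -0.018]
force: [-2.4, 7.7, 2.3]
width: 0.003
```

>>> {"name": "carry_out", "arguments": {
  "plan": [
    [0.02,-0.14,0,0,0],
    [0.04,-0.26,0,0,0],
    [0.04,-0.26,0,0,0]
  ]
}}

```text
clock: 20.5
position: [0.5698, 0.0161, 0.2329]
ee_rot: [-2.036, -2.368, -0.02]
force: [-2.1, 8.3, 2.4]
width: 0.002
```

>>> {"name": "carry_out", "arguments": {
  "plan": [
    [0.02,-0.14,0,0,0],
    [0.04,-0.25,0,0,0],
    [0.04,-0.25,0,0,0]
  ]
}}

```text
clock: 20.8
position: [0.57, 0.0149, 0.2329]
ee_rot: [-2.034, -2.368, -0.021]
force: [-2.4, 9.0, 2.8]
width: 0.004
```

>>> {"name": "carry_out", "arguments": {
  "plan": [
    [0.02,-0.14,0,0,0],
    [0.04,-0.25,0,0,0],
    [0.04,-0.25,0,0,0]
  ]
}}

```text
clock: 21.1
position: [0.5702, 0.0136, 0.2329]
ee_rot: [-2.032, -2.368, -0.023]
force: [-1.5, 5.3, 1.3]
width: 0.008
```

Force dropped to 5.5 N, so it probably clicked. Backing off along +y and checking whether the guard holds.

>>> {"name": "carry_out", "arguments": {
  "plan": [
    [-0.05,0.3,0,0,0],
    [-0.15,1,0,0,0],
    [-0.3,2,0,0,0],
    [-0.3,2,0,0,0]
  ]
}}

```text
clock: 21.5
position: [0.567, 0.0354, 0.2327]
ee_rot: [-2.029, -2.369, -0.023]
force: [-0.2, -0.5, -0.6]
width: 0.004
```

```bash
python3 q.py; python3 q.py
```

```text
n 166 handle -y face -0.0994 tcp s -0.0556 F along y -0.21 [-0.11 -0.23 -0.14] [0.5671 0.0346 0.2328]
n 169 handle -y face -0.0996 tcp s -0.0563 F along y 0.28 [ 0.77  0.4  -1.1 ] [0.5671 0.0339 0.2329]
```

The handle stays at −0.0995 (q≈−0.010) with the fingers 20 mm behind it, so the guard is latched. Lifting clear for a last look.

>>> {"name": "carry_out", "arguments": {
  "plan": [
    [-0.3,2,0,0,0],
    [-0.3,2,3,0,0],
    [-0.5,3,7,0,0],
    [-0.5,5,11,0,0],
    [-1,10,14,0,0],
    [-1.5,15,14,0,0],
    [-2,20,14,0,0],
    [-2,20,14,0,0],
    [-2,20,14,0,0],
    [-2,20,14,0,0],
    [-2,20,14,0,0]
  ]
}}

```text
clock: 22.7
position: [0.5477, 0.2315, 0.373]
ee_rot: [-2.035, -2.366, -0.022]
force: [-0.3, 0.4, 0.2]
width: 0.006
```

```bash
python3 q.py; python3 - <<'E'
from h import *
im,d,W,*_=grab("side"); im2,_,W2,*_=grab("top")
cv2.imwrite("pics/f.png",np.hstack([cv2.resize(im[100:300,220:420],(400,400)),cv2.resize(im2[110:260,220:460],(400,400))])[...,::-1])
E
```

```text
n 169 handle -y face -0.0994 tcp s 0.1422 F along y 0.38 [ 0.24  0.42 -0.03] [0.5477 0.2317 0.373 ]
```

View pics/f.png

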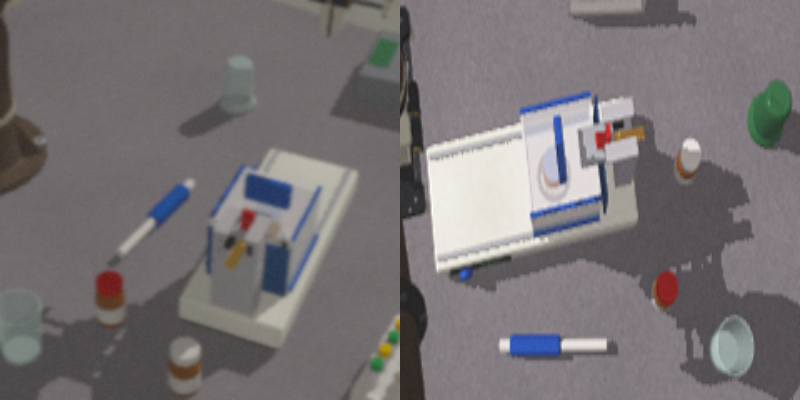

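The guard is shut against the latch block, with the handle at (560,150) in the right half. The jar shows through the guard at about (553,175), and the other objects are where they were. Signing off.

```bash
python3 -c "
from cell import arm
print(arm.sign_off())"
```

```text
the job is handed in; nothing more can be done
None
```

The blue-capped jar is standing in the holder, and the guard is latched shut over it. I handed the job in at about 23 s.

- **Jar:** I gripped it by the cap (40 mm opening, as expected), lowered it into the ring and let go while the guard was open at about 0.155 m. The cap then measured within about 3 mm of the holder centre.
- **Guard and latch:** I pushed the handle in 1–2 mm steps. The early bump came at about 10 N near +0.004 m. Just before the click the push was about 9 N, near −0.010 m, and then the force fell to about 5.5 N. The push stayed well below the 20 N at which the stop counts as crushed.
- **Last checks:** With the arm backed off and lifted clear, the handle read the same place three times (guard at about −0.010 m). The final picture shows the guard shut and the other objects in view where they were.
- **Less certain:** After closing I could only see the jar through the clear guard, so I did not measure its position again. Guard values come from camera depth and tool position, which differed by about 1–2 mm. I did not measure the positions of the other objects again at the end.

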